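Push a worn bushing out of a clamped lever with a bushing driver

ROBOT

A 7-joint arm with a two-finger parallel gripper is mounted at the origin on the work surface. World frame = base frame: x ahead of the robot, y to its left, z up, the work surface at z = 0. Lengths are in m, angles in rad, forces in N, time in s.
With the tool pointing down it reaches from about 0.35 to 0.9 m from the base axis. Payload 8.1 kg.
Tool frame: the origin (TCP) lies on the centre line of the jaws, within the pads' length; the fingertips stand 11 mm ahead of it and the grasp point (between the pads) lies 8 mm behind it (nose_length is the distance from the TCP to the fingertips, in m); z points along the fingers, y is the line along which they close (so a half turn about z gives the same grasp; the last joint's range is limited). The gripper opens to 85 mm and grips with 20 to 120 N. Pads are 22 mm wide; open, the fingers measure 114 mm over their backs; the gripper's body (76 mm by 85 mm) begins 54 mm behind the grasp point. The pads swing forward as they close: fully open they stand 13 mm farther back than shut.
Start: joints at [1.1, 0.434, 0.025, 1.573, -0.012, 1.134, -0.075], TCP at [0.225, -0.583, 0.242] pointing down, gripper open.
Joint ranges: [-2.62, 2.62], [-0.44, 2.09], [-1.27, 1.32], [0.08, 2.57], [-1.32, 4.46], [0.12, 2], [-2.74, 2.74]. Speed limits (rad/s): [2.22, 2.22, 3.01, 3.01, 3.14, 3.14, 3.14].

INTERFACE

Orientations are given as a unit quaternion [w, x, y, z].
In Python, from bench import * gives the robot as it stands.
- The arm moves only by the tool move_arm, never from a script. Its argument "targets" is a list of rows, each a list of 5 numbers: the gripper command: -1 is shut, 1 is fully open, values between are in proportion, then the shift along the tool's x, y, z in mm, then the turn about the tool's z in degrees. In form: [[gripper, tx, ty, tz, twist], ...]. A call has 1 to 5 rows; each row shifts and turns the commanded pose from where the row before left it, along the tool's axes as they then stand; what a row does not reach is not made up. A row lasts 1/8 s, in which the tool goes at most 62.5 mm and 10.7 degrees, less where a joint would pass 70% of its speed; a pose out of reach is approached as far as the arm can. A call is refused whole if a number of a shift passes 62.5 or a number of a turn 10.7, either way. A call with a gripper value outside its range is refused whole. The fingers move at their own pace and stop on an object; "grip_force" is the grip in N (left out, the last holds). Time passes only in rows, so rows that do not move let the fingers close. It gives the time, the measured TCP pose, the force, the opening and the grip force at its end, in the units of the state.
- read_state(): the state, without advancing time (a new reading comes with each control period).
- grab_frame(name): name is "side" or "top"; returns a dict with "pixels" (400x640x3 uint8, red, green, blue), "fx", "fy", "cx", "cy" (pixels), "position" and "orientation" of the camera in the world. Camera axes: x right, y down, z forward; pixel columns grow to the right and rows downward; lengths in m; the calibration is good to about 2 mm. A picture is of the moment at which its call begins. There is no depth.
- close_job(): hands the job in; it is judged then, once.
The state is a dict: "clock": time; "qpos": joint angles; "qvel": joint speeds; "joint_efforts": joint torques, N m; "eef_pos": TCP position; "orientation": TCP orientation; "force": force on the tool from outside, world axes, zero at the start; "torque": the same for the moment, N m; "opening": finger opening in m; "grip_force": force on a finger pad.
Only numpy, scipy, OpenCV 4.12 (cv2) and the standard library are available. Lean on these libraries where they do the work, as an engineer would, in place of code of your own. Each camera call takes 0.05 s, during which the arm holds its last target. There are 200 camera calls.

TASK

Take the blue-handled bushing driver from its stand and push the worn bronze eccentric bushing down out of the clamped lever, so that it drops into the dish below. Feel the driver's pilot right into the bushing's off-centre hole, until the shoulder rests on it, before you lean on it; press steadily by hand force, with no blows. Then stand the driver back in the free hole of its stand, and leave everything else where it is.

Things in the scene. Friction and masses are not known exactly. Their poses are not given: they have to be found in the camera images.
- lever: Fixed grey steel lever: flat bar 60 mm wide, 10 mm thick, lying level on two 60 mm square-tube blocks, underside 60 mm above the bench, with an upright round boss 48 mm wide whose vertical bore goes right through. Origin: on the bench, straight below the bore's axis; z up; the bar runs along y, short end 106 mm to +y, long end 202 mm to -y. A rib 92 mm high runs from the boss 93 mm to -y.
- bore_top (a point): Centre of the 28 mm bore at the boss's top face, 100 mm above the bench; the boss and bore are 40 mm tall, so the bore's lower mouth is 60 mm above the bench.
- dish (a point): Centre of the floor of a shallow round dish, 92 mm wide and 14 mm high, fixed on the bench between the blocks straight below the bore; floor 4 mm above the bench.
- bushing: The worn bronze eccentric bushing in the bore: round, 28 mm outside, 30 mm long, 80 g, with a 16 mm through hole parallel to its axis but 2.5 mm off it, on a side that varies and is not marked. Origin: centre of its round outside at the lower end; z up its axis; its top starts flush with the boss's top face or up to 5 mm below it.
- bushing_top (a point): Centre of the round outside at the bushing's upper end face (the hole's centre is 2.5 mm away from it sideways).
- bushing_centre (a point): Half-way up the axis of the bushing's round outside. Oiled, light tight fit: it stays put under a push of 7 N and slides down steadily under 9 to 17 N, the same all the way, until its top has passed the boss's underside (30 mm long, so 35 to 40 mm of travel); then it falls freely into the dish.
- stand: Fixed wooden stand, 170 x 80 mm, 50 mm high, with two upright blind holes 84 mm apart along its x, each 25 mm wide and 40 mm deep. Origin: centre of its underside.
- hole_near (a point): Mouth centre of one hole of the stand (42 mm towards the stand's -x), 50 mm above the bench.
- hole_far (a point): Mouth centre of the other hole (42 mm towards the stand's +x), 50 mm above the bench.
- hole_near_floor (a point): Floor centre of the hole hole_near, 10 mm above the bench.
- hole_far_floor (a point): Floor centre of the hole hole_far, 10 mm above the bench.
- driver: The bushing driver to use, a stepped steel rod 132 mm long, 0.28 to 0.44 kg, upright in either hole of the stand. From the bottom: pilot 14.5 mm diameter, 16 mm long, with a chamfer of 0.8 mm at the nose; shank 20.5 mm diameter, 56 mm long, its lower end face is the shoulder; blue round handle 28 mm diameter, 60 mm long. Origin: centre of the nose; z along its axis to the handle.
- driver_grip (a point): Centre of the blue handle, 102 mm above the driver's nose: grasp here.
- driver_shoulder (a point): Centre of the driver's shoulder, 16 mm above its nose; this ring face pushes on the bushing.
- driver_nose (a point): Centre of the driver's nose, its lowest end.
- clamp (a point): The arm of the fixed, red-handled toggle clamp that holds the lever's long end down, at its joint, 95 mm above the bench; pressing foot 92 mm to the lever's -x of here, red handle 84 mm to its +x, up to 125 mm high.
- big_driver_centre (a point): Centre of the other driver, red handle 34 mm diameter, too large for this bushing, standing in the stand's other hole; leave it alone.
- new_bushing: The new bushing, copper-coloured, like the old one, 28 mm wide and 30 mm tall, standing on the bench; leave it alone. Origin: centre of its underside.
- oil_can: Can with a yellow label, 52 mm wide, 110 mm tall, standing on the bench; leave it alone. Origin: centre of its underside.
- hammer: Hammer 260 mm long lying on the bench along its x; leave it alone. Origin: under its middle.
Things that resemble listed ones, but are neither listed nor needed, are in the scene too. Of the things that look like the driver, the smallest one is meant.

How it is judged:
On the way, in this order (a step that is already met when the one before it is completed fails the run):
1. the pilot is right inside the bushing with the shoulder resting on it (within 3 mm), and the bushing has not been pushed more than 5 mm from its starting place (z of driver_shoulder in the frame of bushing below 0.033 m and horizontal distance between driver_shoulder and bushing_top below 0.005 m and distance of bushing_centre from where it was at the start of the episode below 0.005 m), for 0.1 s.
2. the bushing has left the bore and dropped into the dish (height (world z) of bushing_centre below 0.03 m and horizontal distance between bushing_centre and dish below 0.036 m), for 0.2 s.
At the end, for the whole second after the job is handed in: The bushing lies at rest in the dish (centre within 36 mm of the dish's middle and lower than 30 mm); the blue driver stands released and at rest in either hole of the stand, its nose within 6 mm of the hole's floor centre, less than 0.12 rad from upright (all of step 2 and linear speed of each of bushing, driver below 0.02 m/s and (distance between driver_nose and hole_near_floor below 0.006 m or distance between driver_nose and hole_far_floor below 0.006 m) and angle between driver_grip's own z axis and vertical below 0.12 rad); the robot touches nothing.
It fails at once if the driver presses on the bushing with more than 30 N (a blow, or forced) (contact force between driver and bushing above 30 N).
It fails at once if the driver presses on the lever or its boss with more than 30 N (contact force between driver and lever above 30 N).
It fails at once if the red driver, the new bushing, the oil can or the hammer is moved more than 20 mm (distance of any of big_driver_centre, new_bushing, oil_can, hammer from where it was at the start of the episode above 0.02 m).
It also fails if it takes over 64 s, if anything falls off the work surface, if the arm or the gripper's body presses on something with over 40 N, if the wrist force passes 120 N, or if a joint passes its speed limit or range.

## Working session

There is one attempt and no reset: what is moved stays moved. The work goes in short steps, Python scripts to look and compute and a tool call to move; the robot and the scene stay as the last step left them, time stands still between calls to the robot, and variables do not carry over. Pictures are saved under pics/ and viewed, at most 10 in all, crops included, and the job is handed in when it is done.

Besides the shell and the picture viewer there is one more tool, called after "Request:" in YAML: its name, and indented under it one key for each argument. move_arm: Moves the arm, as the interface text tells. Its arguments: {"type":"object","properties":{"targets":{"type":"array"},"grip_force":{"type":"number"}},"required":["targets"]}

```bash
mkdir -p pics; ls
python3 - <<'E'
from bench import *
import cv2,json
for n in("side","top"):
    f=grab_frame(n); cv2.imwrite(f"pics/{n}0.png",f["pixels"][:,:,::-1])
    print(n,[f[k] for k in("fx","fy","cx","cy","position","orientation")])
s=read_state();print(s)
E
```

```text
pics
side [458.27670577205066, 458.27670577205066, 317.64010871739913, 199.25695856552738, array([0.14889185, 0.6351505 , 1.05940786]), array([ 0.08195465, -0.25810524,  0.90623059, -0.32467097])]
top [411.4631099281071, 411.4631099281071, 307.02572430609604, 202.19332503625603, array([ 0.37457035, -0.02158651,  1.17508262]), array([ 0.05442323, -0.69896612,  0.70971879, -0.06916437])]
{'clock': 0.1, 'qpos': array([ 1.10041535,  0.43513254,  0.02495617,  1.57400208, -0.01160282,
        1.13402549, -0.07512074]), 'qvel': array([-0.00022242, -0.00245095,  0.00011587, -0.0017368 ,  0.00199027,
       -0.00015421,  0.00184046]), 'joint_efforts': array([ 3.60701670e-03, -6.71758676e+01,  1.02859419e+00, -3.16902816e+01,
        1.58318068e-02,  7.25117658e-03, -1.22910719e-04]), 'eef_pos': array([ 0.22451802, -0.58280389,  0.2416187 ]), 'orientation': array([-6.85949704e-04,  9.83146389e-01,  1.82818687e-01, -1.88111361e-04]), 'force': array([ 0.08654803, -1.01067485, -0.40812394]), 'torque': array([-0.01424649,  0.01746484,  0.02523056]), 'grip_force': 0.0, 'opening': 0.08554136162038162}
```

View pics/side0.png

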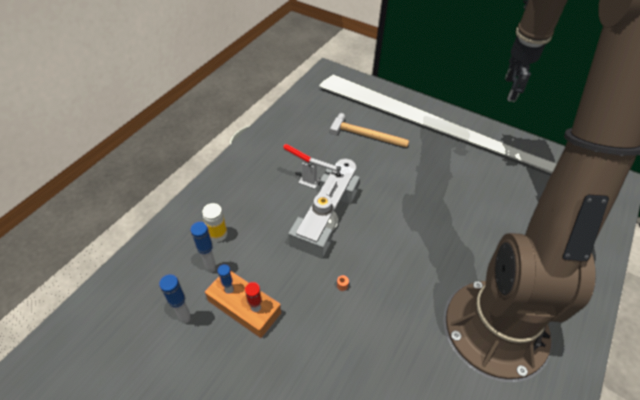

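View pics/top0.png

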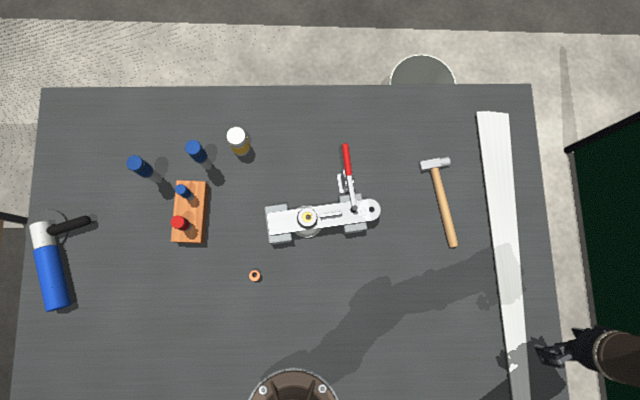

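The side view shows the small blue driver at (225,275), red driver (253,292) and boss (322,203). In the top view they are at (182,190), (179,222) and (307,217). The stand's free-hole question and the bushing need a close crop.

```bash
cat > h.py <<'E'
from bench import *
import numpy as np, cv2
from scipy.spatial.transform import Rotation as R
def ray(f,u,v):
    q=np.array(f["orientation"]); d=R.from_quat(q[[1,2,3,0]]).apply([(u-f["cx"])/f["fx"],(v-f["cy"])/f["fy"],1.])
    return np.array(f["position"]),d
def onz(f,uv,z):
    p,d=ray(f,*uv); return p+d*(z-p[2])/d[2]
def proj(f,P):
    q=np.array(f["orientation"]); c=R.from_quat(q[[1,2,3,0]]).inv().apply(np.array(P)-f["position"])
    return np.array([f["fx"]*c[0]/c[2]+f["cx"],f["fy"]*c[1]/c[2]+f["cy"]])
def tri(f,a,g,b):
    p,d=ray(f,*a);q,e=ray(g,*b)
    s=np.linalg.lstsq(np.c_[d,-e],q-p,rcond=None)[0]; A=p+d*s[0];B=q+e*s[1]
    return (A+B)/2,np.linalg.norm(A-B)
def blobs(f,lo,hi,box):
    x0,y0,x1,y1=box; hsv=cv2.cvtColor(f["pixels"],cv2.COLOR_RGB2HSV); m=np.zeros((400,640),np.uint8)
    m[y0:y1,x0:x1]=cv2.inRange(hsv,lo,hi)[y0:y1,x0:x1]
    n,l,s,c=cv2.connectedComponentsWithStats(m)
    return [(s[i],c[i]) for i in range(1,n) if s[i][4]>15],m
E
python3 - <<'E'
from h import *
F={n:grab_frame(n) for n in("side","top")}
B={"side":(205,255,285,335),"top":(165,170,215,250)}
C={}
for n in F:
    b,_=blobs(F[n],(100,120,40),(130,255,255),B[n]); print(n,"blue",b)
    b2,_=blobs(F[n],(5,120,60),(20,255,255),B[n]); print("wood",b2)
    b3,_=blobs(F[n],(18,100,60),(35,255,255),(290,180,340,235)); print("bronze",b3)
    C[n]=(b[0][1],b3[0][1] if b3 else None)
print("drv",tri(F["top"],C["top"][0],F["side"],C["side"][0]))
print("bush",tri(F["top"],C["top"][1],F["side"],C["side"][1]),onz(F["top"],C["top"][1],.1),onz(F["side"],C["side"][1],.1))
k=lambda n,x,y,w,h,s:cv2.resize(F[n]["pixels"][y:y+h,x:x+w],None,fx=s,fy=s,interpolation=cv2.INTER_CUBIC)
im=np.vstack([np.hstack([k("top",165,175,50,75,4),k("top",287,197,40,30,10)[:300]]),np.hstack([k("side",200,260,50,75,4),k("side",302,188,40,30,10)])])if 0 else np.vstack([np.hstack([k("top",165,178,50,75,4),k("top",287,202,40,30,10)]),np.hstack([k("side",205,260,80,75,4)[:, :200],k("side",302,188,40,30,10)])])
cv2.imwrite("pics/c1.png",im[:,:,::-1])
E
```

```text
side blue [(array([217, 264,  14,  22, 205], dtype=int32), array([224.37560976, 273.88292683]))]
wood [(array([ 205,  271,   76,   64, 2156], dtype=int32), array([243.67625232, 304.8028757 ]))]
bronze [(array([318, 198,   9,   7,  48], dtype=int32), array([322.3125    , 200.64583333]))]
top blue [(array([175, 185,  16,  13, 122], dtype=int32), array([182.32786885, 190.6147541 ]))]
wood [(array([ 171,  181,   38,   62, 1593], dtype=int32), array([191.42937853, 212.68549906]))]
bronze [(array([303, 212,   9,   9,  46], dtype=int32), array([306.5       , 215.80434783]))]
drv (array([0.59748724, 0.27959225, 0.11908503]), np.float64(0.002820274663122139))
bush (array([ 0.52782698, -0.04390467,  0.09842202]), np.float64(0.0009737855204860799)) [ 0.52806405 -0.0437075   0.1       ] [ 0.52672777 -0.04291203  0.1       ]
```

View pics/c1.png

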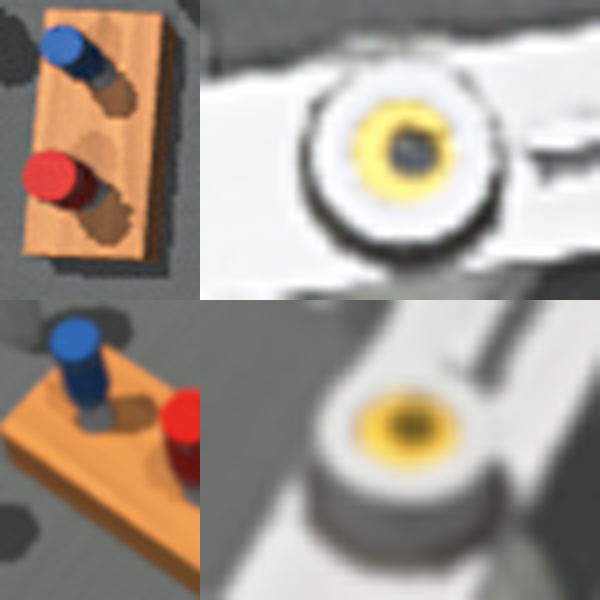

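Crops: the blue driver stands in the stand's upper-image hole, and its top disc is at about (181,190) in the top view and (224,270) in the side view. The red driver is in the other hole. The bushing's dark hole sits about 1 px right of the bronze ring's centre in the top view.

Run:
```python
from h import *
F={n:grab_frame(n) for n in("side","top")}
B={"side":(205,255,240,300),"top":(165,170,200,205)}
T={}
for n in F:
    b,_=blobs(F[n],(100,120,130),(130,255,255),B[n]); c=max(b,key=lambda t:t[0][4]); T[n]=c[1]; print(n,c, onz(F[n],c[1],.142).round(4))
print("drvtop",tri(F["top"],T["top"],F["side"],T["side"]))
b,_=blobs(F["top"],(0,150,120),(8,255,255),(165,205,195,240));r=[onz(F["top"],x[1],.15).round(3) for x in b];print("red~",r)
for uv in((196,150),(136,162)): print("bigblue",onz(F["top"],uv,.2).round(3))
# stand yaw
_,m=blobs(F["top"],(5,120,60),(20,255,255),(165,170,215,250));print(cv2.minAreaRect(cv2.findNonZero(m)))
for n,box in(("top",(296,205,318,226)),("side",(310,190,334,212))):
    f=F[n];_,m=blobs(f,(15,60,60),(35,255,255),box)
    h=cv2.convexHull(cv2.findNonZero(m)); M=cv2.moments(h);c=np.array([M["m10"],M["m01"]])/M["m00"]
    H=np.zeros_like(m);cv2.fillConvexPoly(H,h,1)
    H=cv2.erode(H,np.ones((3,3)))
    g=cv2.cvtColor(f["pixels"],cv2.COLOR_RGB2GRAY).astype(float)
    w=np.clip(np.percentile(g[H>0],70)-g,0,None)*H; yy,xx=np.mgrid[:400,:640]; d=np.array([(w*xx).sum(),(w*yy).sum()])/w.sum()
    P=onz(f,c,.098);Q=onz(f,d,.098);print(n,"hull",c,cv2.contourArea(h),P.round(4),"dark",d,Q.round(4),"off mm",((Q-P)*1e3).round(1))
    print(g[box[1]:box[3],box[0]:box[2]].astype(int) if n=="top" else "")
```

```text
side (array([218, 265,  12,  10,  97], dtype=int32), array([223.26804124, 269.50515464])) [0.5973 0.281  0.142 ]
top (array([175, 185,  11,   9,  75], dtype=int32), array([179.98666667, 188.94666667])) [0.5958 0.2785 0.142 ]
drvtop (array([0.59735044, 0.27975592, 0.13949316]), np.float64(0.002217725389491879))
red~ [array([0.512, 0.28 , 0.15 ])]
bigblue [0.68  0.226 0.2  ]
bigblue [0.652 0.37  0.2  ]
((189.61175537109375, 211.54708862304688), (32.90279769897461, 62.50764846801758), 4.398705959320068)
top hull [306.80348259 216.5       ] 67.0 [ 0.5265 -0.0445  0.098 ] dark [307.83689024 216.60746951] [ 0.5262 -0.0472  0.098 ] off mm [-0.3 -2.7  0. ]
[[108 103 100 102 102 122 139 136 137 128 120 122 134 137 138 131 101  88
   92  90  98 115]
 [ 98  91  87 106 117 144 176 185 183 172 166 156 179 194 203 199 181 181
  183 177 194 207]
 [ 89 107 126 147 158 153 163 166 155 168 185 182 194 203 212 228 244 254
  255 253 252 249]
 [137 178 204 206 205 200 202 207 198 222 238 232 229 227 225 231 234 239
  244 246 245 245]
 [231 243 248 252 243 208 217 240 241 247 246 245 245 248 244 234 205 1
[... 960 characters left out ...]
4 127 230 251 244 234 229 236 239 236 233 227 232 240 244 245 247
  249 201  72 165]
 [232 145  85 191 250 251 244 238 234 234 237 239 238 242 242 243 245 250
  247 175  71 200]
 [241 174  76 111 204 247 249 245 238 230 236 239 240 243 244 244 248 248
  201  80  73 202]
 [252 225 114  68 124 209 249 250 247 243 243 243 244 243 245 249 246 204
  112  41  93 212]
 [249 243 186 105  72 118 203 244 249 249 248 248 248 251 248 245 212 115
   51  61 115 221]
 [247 249 243 183  95  66  89 157 223 241 237 236 236 240 212 137  85  52
   69 137 194 235]]
side hull [322.4537037 200.5      ] 54.0 [ 0.5275 -0.045   0.098 ] dark [322.84559159 200.07811786] [ 0.5273 -0.0468  0.098 ] off mm [-0.1 -1.8  0. ]
```

Request:
move_arm:
  targets:
    - [1,0,0,-50,10.5]
    - [1,0,0,-30,10.5]
    - [0.5,35,-50,0,0]
    - [0.5,35,-50,0,0]
    - [0.5,30,-60,0,0]

```text
clock: 0.92
eef_pos: [0.3237, -0.4255, 0.3223]
orientation: [0.0, 1.0, 0.001, 0.0]
force: [1.8, 0.2, 0.1]
opening: 0.064
grip_force: 0.0
```

Request:
move_arm:
  targets:
    - [0.5,23,-60,0,0]
    - [0.5,23,-60,0,0]
    - [0.5,23,-60,0,0]
    - [0.5,23,-60,0,0]
    - [0.5,23,-60,0,0]

```text
clock: 1.55
eef_pos: [0.4344, -0.1334, 0.3226]
orientation: [0.0, 1.0, 0.0, 0.0]
force: [1.4, -0.3, -0.1]
opening: 0.0643
grip_force: 0.0
```

Request:
move_arm:
  targets:
    - [0.4,23,-60,0,0]
    - [0.4,23,-60,0,0]
    - [0.4,23,-60,0,0]
    - [0.4,23,-60,0,0]
    - [0.4,23,-60,0,0]

```text
clock: 2.17
eef_pos: [0.546, 0.1583, 0.3224]
orientation: [0.0, 1.0, 0.0, 0.0]
force: [0.4, -1.3, 0.6]
opening: 0.06
grip_force: 0.0
```

Request:
move_arm:
  targets:
    - [0.4,20,-50,0,0]
    - [0.4,10,-30,20,0]
    - [0.4,0,0,0,0]

```text
clock: 2.55
eef_pos: [0.5743, 0.2392, 0.3001]
orientation: [0.0, 1.0, 0.003, -0.002]
force: [0.1, -0.3, -0.7]
opening: 0.0595
grip_force: 0.0
```

Request:
move_arm:
  targets:
    - [0.4,0,0,0,0]

```text
clock: 2.68
eef_pos: [0.5755, 0.2358, 0.3024]
orientation: [0.0, 1.0, 0.0, -0.0]
force: [0.5, -0.2, 0.7]
opening: 0.06
grip_force: 0.0
```

Request:
move_arm:
  targets:
    - [0.4,22,-43.5,20,0]
    - [0.4,0,0,30,0]
    - [0.4,0,0,30,0]
    - [0.4,0,0,20,0]
    - [0.4,0,0,0,0]

```text
clock: 3.3
eef_pos: [0.5972, 0.278, 0.2017]
orientation: [0.001, 1.0, -0.0, -0.001]
force: [0.4, 0.3, 0.3]
opening: 0.0602
grip_force: 0.0
```

Run:
```python
from h import *
print(read_state()["eef_pos"])
F={n:grab_frame(n) for n in("side","top")}
k=lambda n,x,y:cv2.resize(F[n]["pixels"][y:y+100,x:x+100],None,fx=4,fy=4,interpolation=cv2.INTER_CUBIC)
cv2.imwrite("pics/c2.png",np.hstack([k("top",135,140),k("side",175,215)])[:,:,::-1])
```

```text
[0.59720747 0.27798096 0.2017115 ]
```

View pics/c2.png

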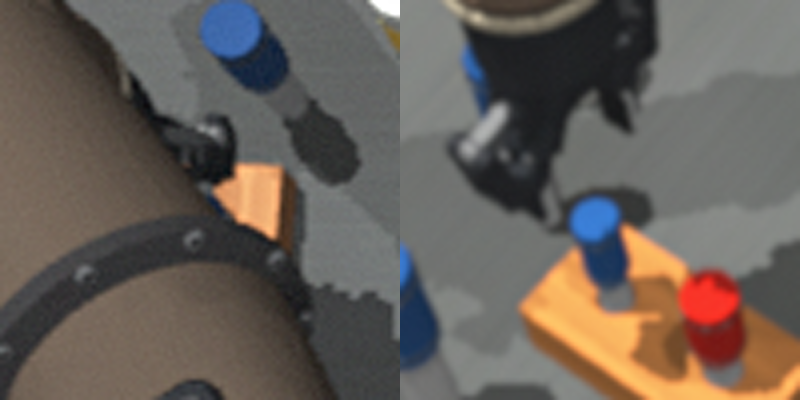

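The side crop shows the fingertips at (555,225) and (630,130), straddling the handle top at (597,218). The alignment is good, so I descend.

Request:
move_arm:
  targets:
    - [0.4,0,0,25,0]
    - [0.4,0,0,25,0]
    - [0.4,0,0,25,0]
    - [0.4,0,0,22,0]
    - [0.4,0,0,0,0]

```text
clock: 4.03
eef_pos: [0.5973, 0.2795, 0.1052]
orientation: [0.0, 1.0, 0.0, -0.0]
force: [0.1, 0.4, 0.0]
opening: 0.0599
grip_force: 0.0
```

Request:
move_arm:
  targets:
    - [-0.2,0,0,0,0]
    - [-0.4,0,0,0,0]
    - [-0.6,0,0,0,0]
    - [-0.6,0,0,0,0]
  grip_force: 40

```text
clock: 4.53
eef_pos: [0.5984, 0.2803, 0.1072]
orientation: [-0.0, 1.0, 0.0, 0.001]
force: [-0.1, -1.0, 7.1]
opening: 0.0275
grip_force: 38.9
```

Request:
move_arm:
  targets:
    - [-0.6,0,0,0,0]
    - [-0.6,0,0,-5,0]
    - [-0.6,0,0,-20,0]
    - [-0.6,0,0,-40,0]
    - [-0.6,0,0,-40,0]
  grip_force: 80

```text
clock: 5.15
eef_pos: [0.597, 0.2804, 0.2125]
orientation: [-0.0, 1.0, 0.001, -0.0]
force: [0.8, 0.4, -2.8]
opening: 0.0273
grip_force: 78.8
```

Request:
move_arm:
  targets:
    - [-0.6,0,0,-30,0]
    - [-0.6,-10,40,0,0]
    - [-0.6,-10,50,0,0]
    - [-0.6,-10,50,0,0]
    - [-0.6,-10,50,0,0]

```text
clock: 5.78
eef_pos: [0.5571, 0.0889, 0.2416]
orientation: [-0.0, 1.0, 0.001, 0.001]
force: [1.4, 0.0, -2.7]
opening: 0.027
grip_force: 79.5
```

Request:
move_arm:
  targets:
    - [-0.6,-10,50,0,0]
    - [-0.6,-10,50,0,0]
    - [-0.6,-5,30,0,0]
    - [-0.6,0,0,0,0]
    - [-0.6,0,0,0,0]

```text
clock: 6.4
eef_pos: [0.5329, -0.0389, 0.2412]
orientation: [-0.0, 1.0, 0.001, 0.001]
force: [0.6, 0.4, -2.2]
opening: 0.027
grip_force: 79.5
```

Run:
```python
from h import *
s=read_state();print(s["eef_pos"],s["force"],s["orientation"],s["qpos"])
F={n:grab_frame(n) for n in("side","top")}
k=lambda n,x,y:cv2.resize(F[n]["pixels"][y:y+80,x:x+80],None,fx=5,fy=5,interpolation=cv2.INTER_CUBIC)
cv2.imwrite("pics/c3.png",np.hstack([k("top",267,177),k("side",282,145)])[:,:,::-1])
```

```text
[ 0.53289586 -0.03890619  0.24121101] [ 0.58266125  0.37254806 -2.19891127] [-3.10327918e-04  9.99999375e-01  9.41768972e-04  5.16666211e-04] [ 0.263242    0.3190405  -0.37368084  1.77224936  0.13005595  1.07346446
 -1.7242811 ]
```

View pics/c3.png

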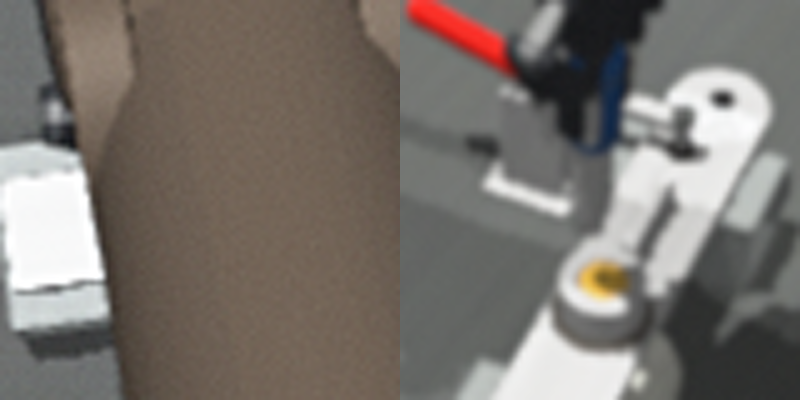

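The side crop shows the driver hanging plumb in the jaws, with its nose near crop (590,230) and the bushing hole near (607,280). I move over the hole and lower to just above the boss.

Request:
move_arm:
  targets:
    - [-0.6,-5.5,8,0,0]
    - [-0.6,0,0,20,0]
    - [-0.6,0,0,16,0]
    - [-0.6,0,0,0,0]
    - [-0.6,0,0,0,0]

```text
clock: 7.12
eef_pos: [0.5275, -0.0477, 0.2047]
orientation: [-0.0, 1.0, 0.001, 0.0]
force: [0.2, 0.8, -2.5]
opening: 0.027
grip_force: 79.4
```

Run:
```python
from h import *
s=read_state();print(s["eef_pos"],s["force"])
f=grab_frame("side")
p=s["eef_pos"]
for q in ([p[0],p[1],p[2]-.097],[p[0],p[1],p[2]-.081],[p[0],p[1],p[2]-.025]): 
  u=proj(f,q);print(u,(u-[297,155])*12)
cv2.imwrite("pics/c4.png",cv2.resize(f["pixels"][155:215,297:347],None,fx=12,fy=10,interpolation=cv2.INTER_CUBIC)[:,:,::-1])
```

```text
[ 0.52747523 -0.04770288  0.20465257] [ 0.240273    0.84509919 -2.53096499]
[323.07034674 197.56694003] [312.84416085 510.80328034]
[323.24034492 193.75417198] [314.88413898 465.05006371]
[323.86361941 179.77519224] [322.36343292 297.3023069 ]
```

View pics/c4.png

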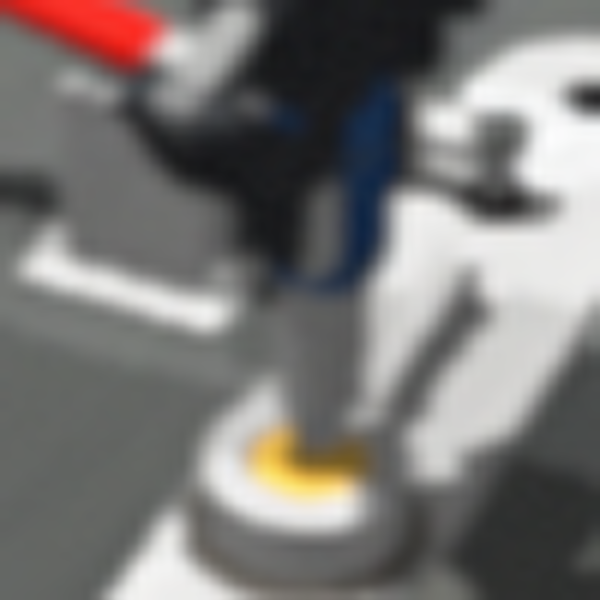

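The shank centre is at crop x≈322, and the predicted axis is about 319, so the driver is over the hole. I feel downward gently.

Request:
move_arm:
  targets:
    - [-0.6,0,0,4,0]
    - [-0.6,0,0,2,0]
    - [-0.6,0,0,1,0]
    - [-0.6,0,0,1,0]
    - [-0.6,0,0,0,0]

```text
clock: 7.8
eef_pos: [0.5272, -0.0479, 0.1963]
orientation: [0.0, 1.0, 0.001, -0.0]
force: [-0.4, -0.0, -2.9]
opening: 0.0269
grip_force: 79.4
```

Request:
move_arm:
  targets:
    - [-0.6,0,0,1,0]
    - [-0.6,0,0,1,0]
    - [-0.6,0,0,0,0]

```text
clock: 8.18
eef_pos: [0.5272, -0.0478, 0.1942]
orientation: [-0.0, 1.0, 0.001, -0.0]
force: [1.6, -0.6, -2.6]
opening: 0.0269
grip_force: 79.4
```

Request:
move_arm:
  targets:
    - [-0.6,0,0,1,0]
    - [-0.6,0,0,0,0]

```text
clock: 8.43
eef_pos: [0.5272, -0.0478, 0.1932]
orientation: [-0.0, 1.0, 0.001, -0.0]
force: [-0.8, 0.5, -2.8]
opening: 0.0272
grip_force: 79.4
```

Request:
move_arm:
  targets:
    - [-0.6,0,0,1,0]
    - [-0.6,0,0,0,0]

```text
clock: 8.68
eef_pos: [0.5272, -0.0478, 0.1922]
orientation: [-0.0, 1.0, 0.001, -0.0]
force: [-0.1, -0.6, -3.4]
opening: 0.0265
grip_force: 79.4
```

Request:
move_arm:
  targets:
    - [-0.6,0,0,1,0]
    - [-0.6,0,0,0,0]

```text
clock: 8.93
eef_pos: [0.5272, -0.0478, 0.1912]
orientation: [-0.0, 1.0, 0.001, -0.0]
force: [0.1, 0.2, -3.2]
opening: 0.0269
grip_force: 79.4
```

Request:
move_arm:
  targets:
    - [-0.6,0,0,1,0]
    - [-0.6,0,0,0,0]

```text
clock: 9.18
eef_pos: [0.5272, -0.0478, 0.1902]
orientation: [-0.0, 1.0, 0.001, -0.0]
force: [1.4, 1.0, -3.3]
opening: 0.027
grip_force: 79.3
```

Request:
move_arm:
  targets:
    - [-0.6,0,0,1,0]
    - [-0.6,0,0,0,0]
    - [-0.6,0,0,1,0]
    - [-0.6,0,0,0,0]

```text
clock: 9.68
eef_pos: [0.5272, -0.0478, 0.1882]
orientation: [-0.0, 1.0, 0.001, -0.0]
force: [-0.1, 0.9, -3.0]
opening: 0.0268
grip_force: 79.3
```

Request:
move_arm:
  targets:
    - [-0.6,0,0,1,0]
    - [-0.6,0,0,0,0]
    - [-0.6,0,0,1,0]
    - [-0.6,0,0,0,0]

```text
clock: 10.18
eef_pos: [0.5272, -0.0479, 0.1862]
orientation: [0.0, 1.0, 0.001, -0.0]
force: [0.6, 0.7, -3.1]
opening: 0.027
grip_force: 79.3
```

Request:
move_arm:
  targets:
    - [-0.6,0,0,1,0]
    - [-0.6,0,0,0,0]
    - [-0.6,0,0,1,0]
    - [-0.6,0,0,0,0]

```text
clock: 10.68
eef_pos: [0.5272, -0.0478, 0.1842]
orientation: [0.0, 1.0, 0.001, -0.0]
force: [-0.2, 0.7, -2.2]
opening: 0.0269
grip_force: 79.3
```

Request:
move_arm:
  targets:
    - [-0.6,0,0,1,0]
    - [-0.6,0,0,1,0]
    - [-0.6,0,0,0,0]

```text
clock: 11.05
eef_pos: [0.5272, -0.0479, 0.1822]
orientation: [0.0, 1.0, 0.001, -0.0]
force: [-1.1, 1.0, -2.7]
opening: 0.027
grip_force: 79.3
```

Request:
move_arm:
  targets:
    - [-0.6,0,0,1,0]
    - [-0.6,0,0,0,0]

```text
clock: 11.3
eef_pos: [0.5272, -0.0479, 0.1812]
orientation: [0.0, 1.0, 0.001, -0.0]
force: [0.1, 2.1, -2.8]
opening: 0.027
grip_force: 79.3
```

Request:
move_arm:
  targets:
    - [-0.6,0,0,1,0]
    - [-0.6,0,0,0,0]

```text
clock: 11.55
eef_pos: [0.5272, -0.0479, 0.1802]
orientation: [0.0, 1.0, 0.001, -0.0]
force: [-0.1, 0.6, -2.6]
opening: 0.027
grip_force: 79.4
```

Request:
move_arm:
  targets:
    - [-0.6,0,0,1,0]
    - [-0.6,0,0,0,0]

```text
clock: 11.8
eef_pos: [0.5273, -0.0479, 0.1795]
orientation: [0.0, 1.0, 0.001, 0.0]
force: [0.5, 1.1, 0.6]
opening: 0.0272
grip_force: 79.8
```

Shoulder contact felt at TCP 0.1795, which puts the shoulder at about 0.0985. I hold light contact, then press.

Request:
move_arm:
  targets:
    - [-0.6,0,0,0.3,0]
    - [-0.6,0,0,0,0]
    - [-0.6,0,0,0,0]

```text
clock: 12.18
eef_pos: [0.5275, -0.0478, 0.1794]
orientation: [0.0, 1.0, 0.001, 0.0]
force: [-1.8, 0.5, 5.8]
opening: 0.0273
grip_force: 80.0
```

Request:
move_arm:
  targets:
    - [-0.6,0,0,0.5,0]
    - [-0.6,0,0,0.5,0]
    - [-0.6,0,0,0,0]

```text
clock: 12.55
eef_pos: [0.5277, -0.0479, 0.1791]
orientation: [0.0, 1.0, 0.001, 0.001]
force: [-2.6, 1.2, 12.0]
opening: 0.0272
grip_force: 81.0
```

Request:
move_arm:
  targets:
    - [-0.6,0,0,0.5,0]
    - [-0.6,0,0,0.5,0]

```text
clock: 12.8
eef_pos: [0.5278, -0.0479, 0.1783]
orientation: [0.0, 1.0, 0.001, 0.001]
force: [-3.4, 1.3, 14.1]
opening: 0.027
grip_force: 81.1
```

Request:
move_arm:
  targets:
    - [-0.6,0,0,0.8,0]
    - [-0.6,0,0,0.8,0]
    - [-0.6,0,0,0.8,0]
    - [-0.6,0,0,0.8,0]

```text
clock: 13.3
eef_pos: [0.5279, -0.0479, 0.1751]
orientation: [0.0, 1.0, 0.001, 0.001]
force: [-3.0, 0.7, 14.5]
opening: 0.0266
grip_force: 81.1
```

Request:
move_arm:
  targets:
    - [-0.6,0,0,1,0]
    - [-0.6,0,0,1,0]
    - [-0.6,0,0,1,0]
    - [-0.6,0,0,1,0]
    - [-0.6,0,0,1,0]

```text
clock: 13.92
eef_pos: [0.5279, -0.0479, 0.1701]
orientation: [0.0, 1.0, 0.001, 0.001]
force: [-3.2, 0.4, 13.6]
opening: 0.0266
grip_force: 81.1
```

Request:
move_arm:
  targets:
    - [-0.6,0,0,1.2,0]
    - [-0.6,0,0,1.2,0]
    - [-0.6,0,0,1.2,0]
    - [-0.6,0,0,1.2,0]
    - [-0.6,0,0,1.2,0]

```text
clock: 14.55
eef_pos: [0.5278, -0.048, 0.164]
orientation: [0.0, 1.0, 0.001, 0.001]
force: [-3.4, 0.5, 13.9]
opening: 0.0272
grip_force: 81.1
```

Request:
move_arm:
  targets:
    - [-0.6,0,0,1.2,0]
    - [-0.6,0,0,1.2,0]
    - [-0.6,0,0,1.2,0]
    - [-0.6,0,0,1.2,0]
    - [-0.6,0,0,1.2,0]

```text
clock: 15.18
eef_pos: [0.5278, -0.0479, 0.158]
orientation: [0.0, 1.0, 0.001, 0.001]
force: [-2.8, 0.1, 13.0]
opening: 0.027
grip_force: 81.1
```

Request:
move_arm:
  targets:
    - [-0.6,0,0,1.2,0]
    - [-0.6,0,0,1.2,0]
    - [-0.6,0,0,1.2,0]
    - [-0.6,0,0,1.2,0]
    - [-0.6,0,0,1.2,0]

```text
clock: 15.8
eef_pos: [0.5278, -0.0479, 0.1519]
orientation: [0.0, 1.0, 0.001, 0.001]
force: [-2.8, 1.0, 12.7]
opening: 0.0273
grip_force: 81.1
```

Request:
move_arm:
  targets:
    - [-0.6,0,0,1.2,0]
    - [-0.6,0,0,1.2,0]
    - [-0.6,0,0,1.2,0]
    - [-0.6,0,0,1.2,0]
    - [-0.6,0,0,1.2,0]

```text
clock: 16.42
eef_pos: [0.5276, -0.0479, 0.1457]
orientation: [0.0, 1.0, 0.001, 0.001]
force: [-2.3, 0.1, 11.0]
opening: 0.0271
grip_force: 81.1
```

Request:
move_arm:
  targets:
    - [-0.6,0,0,1.2,0]
    - [-0.6,0,0,1.2,0]
    - [-0.6,0,0,1.2,0]
    - [-0.6,0,0,1.2,0]
    - [-0.6,0,0,1.2,0]

```text
clock: 17.05
eef_pos: [0.527, -0.048, 0.1384]
orientation: [0.0, 1.0, 0.001, -0.0]
force: [-0.8, 1.0, -2.5]
opening: 0.0269
grip_force: 79.2
```

The force fell off, so the bushing has dropped. I withdraw upward.

Request:
move_arm:
  targets:
    - [-0.6,0,0,0,0]
    - [-0.6,0,0,0,0]
    - [-0.6,0,0,-5,0]
    - [-0.6,0,0,-15,0]
    - [-0.6,0,0,-20,0]

```text
clock: 17.68
eef_pos: [0.5272, -0.0479, 0.18]
orientation: [0.0, 1.0, 0.001, -0.0]
force: [-0.7, 0.1, -3.1]
opening: 0.0269
grip_force: 79.2
```

Request:
move_arm:
  targets:
    - [-0.6,0,0,-20,0]
    - [-0.6,0,0,-25,0]
    - [-0.6,0,0,-20,0]
    - [-0.6,0,0,0,0]

```text
clock: 18.18
eef_pos: [0.5284, -0.0477, 0.2461]
orientation: [0.0, 1.0, 0.001, 0.002]
force: [0.9, -0.3, -3.3]
opening: 0.0268
grip_force: 79.3
```

Request:
move_arm:
  targets:
    - [-0.6,10,-45,0,0]
    - [-0.6,10,-50,0,0]
    - [-0.6,10,-50,0,0]
    - [-0.6,10,-50,0,0]
    - [-0.6,10,-50,0,0]

```text
clock: 18.8
eef_pos: [0.5768, 0.1985, 0.2431]
orientation: [0.0, 1.0, 0.0, -0.0]
force: [0.5, -0.7, -3.2]
opening: 0.0269
grip_force: 79.3
```

Request:
move_arm:
  targets:
    - [-0.6,10,-45,0,0]
    - [-0.6,9,-38,0,0]
    - [-0.6,0,0,0,0]
    - [-0.6,0,0,0,0]

```text
clock: 19.3
eef_pos: [0.5956, 0.2794, 0.2428]
orientation: [0.001, 1.0, 0.001, -0.001]
force: [0.7, -0.9, -2.7]
opening: 0.027
grip_force: 79.7
```

Run:
```python
from h import *
s=read_state();print(s["eef_pos"],s["force"])
f=grab_frame("side")
p=s["eef_pos"]
for z in(.149,.05): u=proj(f,[.597,.280,z]);print(z,(u-[180,170])*4)
cv2.imwrite("pics/c5.png",cv2.resize(f["pixels"][170:315,180:360],None,fx=4,fy=4,interpolation=cv2.INTER_CUBIC)[:,:,::-1])
```

```text
[0.5955915  0.2794434  0.24283744] [ 0.67963372 -0.8753638  -2.73731154]
0.149 [172.81978263 390.63718494]
0.05 [195.66046913 474.17901787]
```

View pics/c5.png

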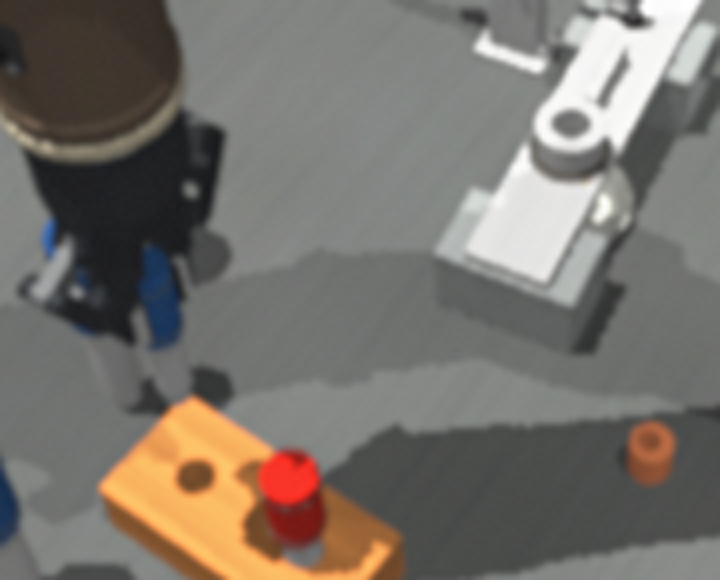

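The bore is empty. The free hole is at crop (195,476), which matches the projection of (0.597, 0.280, 0.05). I make a small correction and insert.

Request:
move_arm:
  targets:
    - [-0.6,1.5,-0.8,0,0]
    - [-0.6,0,0,35,0]
    - [-0.6,0,0,35,0]
    - [-0.6,0,0,10,0]
    - [-0.6,0,0,0,0]

```text
clock: 19.98
eef_pos: [0.5975, 0.2806, 0.164]
orientation: [0.0, 1.0, 0.0, -0.0]
force: [0.9, 0.8, -2.6]
opening: 0.027
grip_force: 79.7
```

Request:
move_arm:
  targets:
    - [-0.6,0,0,10,0]
    - [-0.6,0,0,10,0]
    - [-0.6,0,0,10,0]
    - [-0.6,0,0,0,0]

```text
clock: 20.48
eef_pos: [0.5967, 0.2806, 0.1326]
orientation: [0.0, 1.0, 0.001, -0.001]
force: [0.7, 0.4, -3.0]
opening: 0.0269
grip_force: 79.7
```

Request:
move_arm:
  targets:
    - [-0.6,0,0,10,0]
    - [-0.6,0,0,10,0]
    - [-0.6,0,0,3,0]
    - [-0.6,0,0,0,0]

```text
clock: 20.98
eef_pos: [0.5972, 0.2809, 0.1104]
orientation: [0.0, 1.0, 0.001, -0.0]
force: [-0.3, 0.2, -2.7]
opening: 0.0272
grip_force: 79.7
```

Request:
move_arm:
  targets:
    - [-0.6,0,0,1,0]
    - [-0.6,0,0,0.5,0]
    - [-0.6,0,0,0,0]

```text
clock: 21.35
eef_pos: [0.5974, 0.281, 0.1094]
orientation: [-0.0, 1.0, 0.001, 0.0]
force: [-0.7, 0.1, -3.6]
opening: 0.027
grip_force: 79.7
```

Request:
move_arm:
  targets:
    - [-0.6,0,0,1,0]
    - [-0.6,0,0,0,0]
    - [-0.6,0,0,0.5,0]
    - [-0.6,0,0,0,0]

```text
clock: 21.85
eef_pos: [0.5973, 0.281, 0.1078]
orientation: [0.0, 1.0, 0.001, -0.0]
force: [-0.1, 0.2, -2.3]
opening: 0.0271
grip_force: 79.7
```

Request:
move_arm:
  targets:
    - [-0.6,0,0,0.7,0]
    - [-0.6,0,0,0,0]
    - [-0.6,0,0,0,0]

```text
clock: 22.22
eef_pos: [0.5974, 0.281, 0.1073]
orientation: [-0.0, 1.0, 0.001, 0.0]
force: [-0.1, 0.0, 0.6]
opening: 0.0272
grip_force: 80.4
```

The driver is on the hole floor. I release gradually to about 60 mm and rise.

Request:
move_arm:
  targets:
    - [-0.3,0,0,0,0]
    - [-0.1,0,0,0,0]
    - [0.1,0,0,0,0]
    - [0.3,0,0,0,0]
    - [0.4,0,0,0,0]
  grip_force: 20

```text
clock: 22.85
eef_pos: [0.5973, 0.2811, 0.1071]
orientation: [-0.0, 1.0, 0.001, 0.0]
force: [-0.6, 0.3, 0.4]
opening: 0.06
grip_force: 0.0
```

Request:
move_arm:
  targets:
    - [0.4,0,0,0,0]
    - [0.4,0,0,-10,0]
    - [0.4,0,0,-30,0]
    - [0.4,0,0,-40,0]
    - [0.4,0,0,-40,0]

```text
clock: 23.48
eef_pos: [0.5972, 0.2811, 0.229]
orientation: [-0.0, 1.0, 0.001, 0.0]
force: [-0.0, 0.6, 0.5]
opening: 0.0596
grip_force: 0.0
```

Request:
move_arm:
  targets:
    - [0.4,0,0,-40,0]
    - [0.4,-20,50,-20,0]
    - [0.4,-20,50,0,0]
    - [0.4,0,0,0,0]
    - [0.4,0,0,0,0]

```text
clock: 24.1
eef_pos: [0.5576, 0.1813, 0.2879]
orientation: [-0.0, 1.0, 0.001, 0.001]
force: [-0.6, -0.4, -0.5]
opening: 0.0597
grip_force: 0.0
```

Run:
```python
from h import *
s=read_state();print(s["eef_pos"],s["force"],s["clock"])
f=grab_frame("side")
b,_=blobs(f,(100,120,130),(130,255,255),(205,255,240,300));print(b)
cv2.imwrite("pics/c6.png",cv2.resize(f["pixels"][185:325,195:355],None,fx=4,fy=4,interpolation=cv2.INTER_CUBIC)[:,:,::-1])
```

```text
[0.55755276 0.18134657 0.28793385] [-0.58227091 -0.439632   -0.48651098] 24.1
[(array([218, 265,  12,  11, 108], dtype=int32), array([223.32407407, 270.09259259]))]
```

View pics/c6.png

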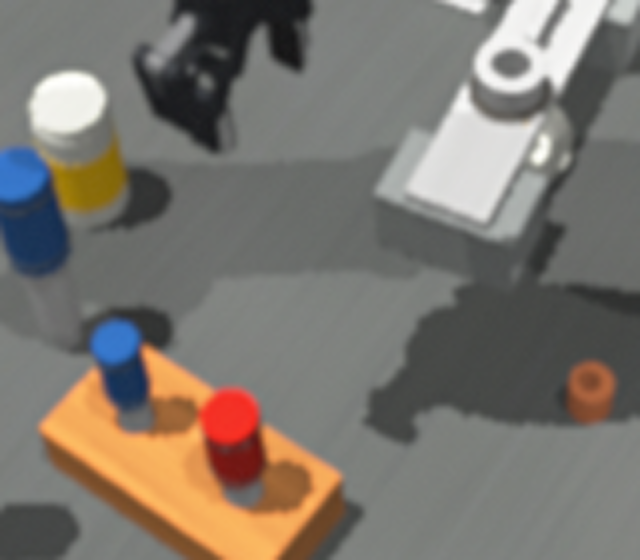

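The driver stands upright in its hole again, with its top at side-view pixel (223,270), within a pixel of the start. The bore is empty, and the arm is clear of everything.

```bash
python3 -c "
from bench import *
print(close_job())"
```

```text
the job is handed in; nothing more can be done
None
```

The bushing was pressed down out of the bore with steady force (about 17 N at most in the readings), the driver is back upright in its stand hole, and the job is handed in at about 24 s; the dish is hidden from view, so I judged that the bushing landed there from the drop in force and the empty bore.

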